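Spring test of a battery holder's contact leaf

ROBOT

A 6-joint arm with a two-finger parallel gripper is mounted at the origin on the work surface. World frame = base frame: x ahead of the robot, y to its left, z up, the work surface at z = 0. Lengths are in m, angles in rad, forces in N, time in s.
With the tool pointing down it reaches from about 0.275 to 0.825 m from the base axis. Payload 4.9 kg.
Tool frame: the origin (TCP) lies on the centre line of the jaws, within the pads' length; the fingertips stand 14 mm ahead of it and the grasp point (between the pads) lies 5 mm behind it; z points along the fingers, y is the direction in which the jaws open and shut (so a half turn about z gives the same grasp; the last joint's range is limited). The gripper opens to 85 mm and grips with 20 to 120 N. Pads are 22 mm wide; open, the fingers measure 114 mm over their backs; the gripper's body (76 mm by 85 mm) begins 54 mm behind the grasp point. The pads swing forward as they close: fully open they stand 13 mm farther back than shut.
Start: joints at [1.14, 0.326, -0.193, 1.052, 0, 1.437], TCP at [0.161, 0.526, 0.223] pointing down, gripper open.
Joint ranges: [-2.65, 2.65], [-0.97, 1.79], [-1.3, 1.35], [-1.93, 2.1], [-1.47, 1.37], [-3.14, 3.14]. Speed limits (rad/s): [2.57, 2.57, 3.14, 3.14, 3.14, 3.14].

INTERFACE

Orientations are given as a rotation vector (axis times angle).
In Python, from rig import readout, vision, manip gives the robot as it stands. The module is installed in compiled form; this text tells all that it offers.
- The arm moves only by the shell command python3 -m jog 'ROWS' [FORCE]. ROWS is JSON, a list of rows, each an object with "slide": the shift along the tool's x, y, z each as a share of 0.25 m, from -1 to 1, a list of three; "dr": the turn, a rotation vector about the tool's x, y, z each as a share of pi rad, from -1 to 1, a list of three; "gripper": the closure, from -1 (fully open) to 1 (shut). In form: [{"slide": [dx, dy, dz], "dr": [ax, ay, az], "gripper": gripper}, ...]. A call has 1 to 10 rows; each row is the pose to reach, as a shift and turn from the pose commanded when the call began, along the tool's axes at that moment, turning the shorter way round; what a row does not reach only later rows make up. A row lasts 1/12 s, in which the tool goes at most 41.7 mm and 7.16 degrees, less where a joint would pass 70% of its speed; a pose out of reach is approached as far as the arm can. A call with a number of a shift or a turn outside -1 to 1 is refused whole. A call with a gripper value outside its range is refused whole. The fingers move at their own pace and stop on an object; FORCE is the grip in N (left out, the last holds). Time passes only in rows, so rows that repeat a pose let the fingers close. It gives the time, the measured TCP pose, the force and the opening at its end, in the units of the state.
- readout.observe(): the state, without advancing time (a new reading comes with each control period).
- vision.read_camera(name): name is "scene" or "top" or "wrist"; returns a dict with "color" (400x640x3 uint8, red, green, blue), "range_z" (400x640 float32, m along the optical axis (not along the pixel's ray), 0 where there is no reading), "fov_y" (degrees; the focal length in pixels is half the picture's height over the tangent of half this angle, whatever the lens; pixels are square), "cx", "cy" (the principal point, pixels), "rvec" (rotation vector, rad) and "tvec" (3), from world to camera coordinates, as OpenCV has them. Camera axes: x right, y down, z forward; pixel columns grow to the right and rows downward; lengths in m; the calibration is good to about 2 mm. The wrist camera is an equidistant fisheye: a pixel r from the principal point sees the ray r / f radians off the axis. A picture is of the moment at which its call begins.
- manip.sign_off(): hands the job in, once; it reports no verdict.
The state is a dict: "time": time; "q": joint angles; "qd": joint speeds; "joint_efforts": joint torques, N m; "eef_pos": TCP position; "tool_rot": TCP orientation; "contact_force": force on the tool from outside, world axes, zero at the start; "torque": the same for the moment, N m; "opening": finger opening in m.
Only numpy, scipy, OpenCV 4.12 (cv2) and the standard library are available. Lean on these libraries where they do the work, as an engineer would, in place of code of your own. Each camera call takes 0.05 s, during which the arm holds its last target. There are 200 camera calls.

TASK

Test the contact spring of the long battery holder, the longest of the three tan bakelite trays: with your fingertips press the free end of its sloping metal leaf gently right down, so that it lies nearly flat, keep it there for a moment, then let it spring back up and take your hand at least 10 cm away. Only press it: do not lift or shift the holder, and leave the two short holders, the magnet, the knob and the flap of the parts well alone.

Things in the scene. Friction and masses are not known exactly. Their poses are not given: they have to be found in the camera images.
- long_holder: the long battery holder, a loose open tan bakelite tray (140 g) with a sprung bright metal leaf, 140 x 66 x 18 mm (length, width, height), walls and floor 4 mm thick, the long walls 9 mm high over a 30 mm thumb notch at mid-length. Origin: centre of the underside; x along its length, z up. The leaf is riveted at x = -56 mm and slopes up towards +x on the centre line.
- long_holder_leaf_tip (a point): top of the rolled free end (5 mm thick) of the long holder's leaf, mid-width; moves with the leaf, which is 40 mm long, 20 mm wide. Free: x = -19 mm in the holder, 25 mm above the cart top, 7 mm above the rim. Fully down: 3 mm further to +x, 11 mm above the cart top, inside the tray (58 mm clear between the long walls, 45 mm or more to the end walls).
- long_holder_leaf (a joint): angle of the long holder's leaf in rad: 0 sprung up (at rest), growing as its free end is pressed down, 0.36 at its stop, where it lies almost flat. It springs back by itself. Pressing at the free end takes about 1.1 N to start and 4 N at the stop; beyond that the stop is hard.
- short_holder_a: a short battery holder of the same make, loose, 84 x 66 x 18 mm (length, width, height), walls and floor 4 mm thick, the long walls 9 mm high over a 30 mm thumb notch at mid-length. Origin: centre of the underside; x along its length, z up. The leaf is riveted at x = -28 mm and slopes up towards +x on the centre line; its leaf is the same 40 mm leaf. Leave it alone.
- short_holder_a_leaf (a joint): leaf of that short holder, 0 up, 0.36 pressed down; leave it up.
- short_holder_b: the other short battery holder, same as the first (84 x 66 x 18 mm, origin at the centre of the underside). Leave it alone.
- short_holder_b_leaf (a joint): leaf of the other short holder, 0 up, 0.36 pressed down; leave it up.
- magnet: loose silver tin loudspeaker magnet, a round pot 70 mm in diameter and 35 mm high, 0.45 kg; origin at the centre of its underside. Leave it alone.
- knob: loose red plastic radio knob, 38 mm in diameter, 18 mm high, 25 g; origin at the centre of its underside. Leave it alone.
- flap_hinge (a point): middle of the hinge line of the spring flap over the parts well in the cart's front edge, 5 mm above the cart top. The plain sheet-metal flap (84 mm in x, 148 mm in y) reaches from here away from the robot; its fixed steel frame (110 x 170 mm, 5 mm high) starts 12 mm nearer to the robot.
- flap (a joint): the spring-loaded flap of the parts well: 0 shut (flat), growing as its far edge is raised. Leave it shut.
Mind the look-alikes: they are no part of the job. What is shaped like the long_holder but blue is not meant.

How it is judged:
On the way:
1. the long holder's leaf is pressed down by the fingers (joint above 0.27 of 0.36 rad, the last 4 mm of its travel) for 0.3 s (value of joint long_holder_leaf above 0.27 rad and contact force between the fingers and long_holder above 0.5 N), for 0.3 s.
At the end, for the whole second after the job is handed in: The long holder's leaf was held down (over 0.27 rad) for 0.3 s and is back up (under 0.05 rad); its holder stands flat within 12 mm of its start, the other loose things within 8 mm; short leaves up, flap shut (under 0.05 rad); the grasp point is over 80 mm from the leaf tip (value of joint each of long_holder_leaf, short_holder_a_leaf, short_holder_b_leaf, flap below 0.05 rad and distance of long_holder from where it was at the start of the episode below 0.012 m and angle between long_holder's own z axis and vertical below 0.05 rad and linear speed of long_holder below 0.01 m/s and distance between the grasp point and long_holder_leaf_tip above 0.08 m and distance of each of short_holder_a, short_holder_b, magnet, knob from where it was at the start of the episode below 0.008 m); the robot touches nothing.
It fails at once if the long holder is pressed harder than 20 N (contact force between the fingers and long_holder above 20 N).
It fails at once if the long holder is lifted (8 mm), tipped (0.15 rad) or shifted (12 mm) (height (world z) of long_holder above 0.008 m or angle between long_holder's own z axis and vertical above 0.15 rad or distance of long_holder from where it was at the start of the episode above 0.012 m).
It fails at once if a short holder's leaf is pressed (above 0.1 rad) (value of joint any of short_holder_a_leaf, short_holder_b_leaf above 0.1 rad).
It fails at once if a short holder, the magnet or the knob is moved more than 8 mm (distance of any of short_holder_a, short_holder_b, magnet, knob from where it was at the start of the episode above 0.008 m).
It fails at once if the flap is raised (above 0.1 rad) (value of joint flap above 0.1 rad).
It also fails if it takes over 34 s, if anything falls off the work surface, if the arm or the gripper's body presses on something with over 40 N, if the wrist force passes 120 N, or if a joint passes its speed limit or range.

## Working session

There is one attempt and no reset: what is moved stays moved. The work goes in short steps, Python scripts to look and compute and a shell command to move; the robot and the scene stay as the last step left them, time stands still between calls to the robot, and variables do not carry over. Pictures are saved under pics/ and viewed, about 8 in all and at most 12, crops included, and the job is handed in when it is done.

```bash
mkdir -p pics
cat > h.py <<'E'
import numpy as np, cv2
from rig import readout, vision, manip
def cam(n):
    c=vision.read_camera(n); c['R']=cv2.Rodrigues(np.array(c['rvec'],float))[0]; c['t']=np.array(c['tvec'],float).ravel()
    c['f']=c['color'].shape[0]/2/np.tan(np.radians(c['fov_y'])/2); return c
def save(c,p,crop=None,s=1):
    im=c['color'][...,::-1]
    if crop: im=im[crop[1]:crop[3],crop[0]:crop[2]]
    cv2.imwrite(p,cv2.resize(im,None,fx=s,fy=s,interpolation=cv2.INTER_CUBIC))
def ray(c,u,v,fish=False):
    x,y=(u-c['cx'])/c['f'],(v-c['cy'])/c['f']
    if fish:
        r=np.hypot(x,y); d=np.array([x*np.sinc(r/np.pi),y*np.sinc(r/np.pi),np.cos(r)])
    else: d=np.array([x,y,1.])
    return -c['R'].T@c['t'], c['R'].T@d
def onz(c,u,v,z,fish=False):
    o,d=ray(c,u,v,fish); return o+d*(z-o[2])/d[2]
def depth(c):  # world xyz image (pinhole)
    h,w=c['range_z'].shape; v,u=np.mgrid[:h,:w]; z=c['range_z']
    p=np.stack([(u-c['cx'])/c['f']*z,(v-c['cy'])/c['f']*z,z],-1)
    return (p-c['t'])@c['R']
E
python3 - <<'E'
from h import *
print(readout.observe())
for n in('top','scene'):
    c=cam(n); save(c,f'pics/{n}0.png'); print(n,c['fov_y'],c['cx'],c['cy'],-c['R'].T@c['t'])
    np.savez(f'{n}0.npz',**c)
E
```

```text
{'time': 0.0, 'q': array([ 1.13984397e+00,  3.26925905e-01, -1.93584620e-01,  1.05201332e+00,
        2.05161784e-06,  1.43663100e+00]), 'qd': array([-1.47519762e-03, -9.17219337e-04, -4.82526281e-04,  1.24247898e-04,
        8.74707114e-04,  2.84879050e-05]), 'joint_efforts': array([-7.55416513e-04, -4.43401551e+01,  2.62442458e+01,  1.53771898e-02,
       -3.20092058e-04,  1.86555462e-05]), 'eef_pos': array([0.16056388, 0.52541259, 0.22181137]), 'tool_rot': array([-4.64411235e-01, -3.10658677e+00,  2.60467850e-03]), 'contact_force': array([-0.84754328, -0.05050817,  0.17654385]), 'torque': array([-0.01332294, -0.00695358,  0.03206451]), 'opening': 0.0858388060858713}
top 46.52177100877873 315.5398713871589 197.65680956050542 [ 0.46195412 -0.06810285  1.25397464]
scene 43.91310371542234 311.55415975062755 200.82035477910168 [ 1.147958   -0.08791627  0.88235376]
```

View pics/top0.png

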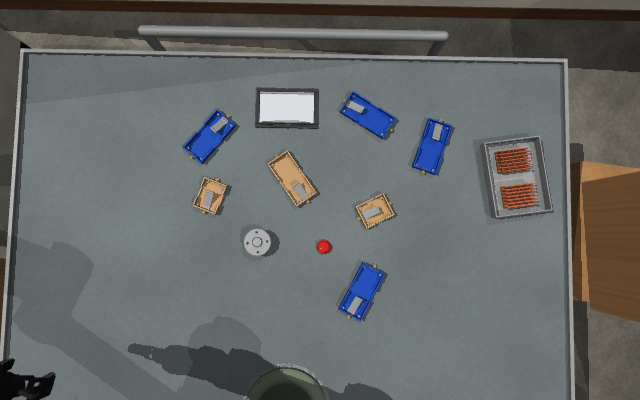

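View pics/scene0.png

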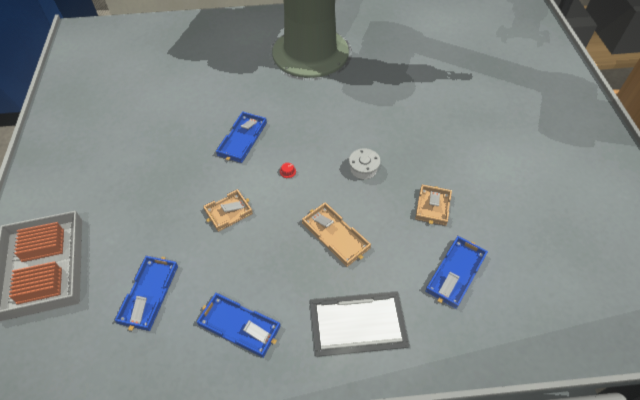

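Candidates in the top picture: tan trays at (293,178), which is long, and (210,195) and (376,211), which are short. There are blue ones at (210,137), (368,115), (432,146) and (362,291). I choose the long tan one at (293,178). Its leaf is near (299,187), so the rivet is at its lower-right end. The flap is at (287,108).

Run:
```python
from h import *
c={k:v for k,v in np.load('top0.npz').items()}
save(c,'pics/crop1.png',(255,140,335,215),8)
hsv=cv2.cvtColor(c['color'],cv2.COLOR_RGB2HSV)
W=depth(c)
m=((hsv[...,0]>8)&(hsv[...,0]<28)&(hsv[...,1]>90)&(hsv[...,2]>90)).astype(np.uint8); m[:, 480:]=0; m[:60]=0
m=cv2.morphologyEx(m,cv2.MORPH_CLOSE,np.ones((5,5),np.uint8))
for q in cv2.findContours(m,cv2.RETR_EXTERNAL,cv2.CHAIN_APPROX_NONE)[0]:
    if cv2.contourArea(q)<300: continue
    P=np.array([onz(c,u,v,.018)[:2] for u,v in q[:,0]],np.float32)
    r=cv2.minAreaRect(P*1000); print(cv2.boundingRect(q),r); print(cv2.boxPoints(r))
g=(hsv[...,1]<60)&(hsv[...,2]>110)
b=W[165:210,280:320]; 
for (u,v) in [(287,165),(293,178),(294,182),(296,185),(299,188),(301,193),(305,200),(275,200)]: print(u,v,W[v,u].round(4),c['color'][v,u])
s=readout.observe(); print(cv2.Rodrigues(s['tool_rot'])[0].round(3))
```

```text
(356, 193, 38, 35) ((522.898193359375, -224.43328857421875), (65.26235961914062, 99.06375122070312), 27.596385955810547)
[[ 471.0342  -195.65259]
 [ 516.9245  -283.44614]
 [ 574.7622  -253.21399]
 [ 528.8719  -165.42044]]
(193, 177, 34, 37) ((555.9724731445312, 213.55435180664062), (66.96407318115234, 99.15741729736328), 69.8421630859375)
[[497.89246 199.20839]
 [590.9762  165.03801]
 [614.0525  227.90031]
 [520.96875 262.07068]]
(268, 151, 48, 55) ((605.8512573242188, -3.2235641479492188), (155.03643798828125, 64.88628387451172), 35.6667366027832)
[[523.9571   -22.064562]
 [561.79034  -74.77962 ]
 [687.7454    15.617434]
 [649.9122    68.33249 ]]
287 165 [0.6432 0.011  0.0022] [198 158 111]
293 178 [ 0.6076 -0.0063  0.0059] [199 160 112]
294 182 [ 0.5968 -0.0092  0.0064] [177 140  98]
296 185 [ 0.5874 -0.0154  0.0203] [137 139 139]
299 188 [ 0.5797 -0.0235  0.0183] [146 147 145]
301 193 [ 0.567  -0.0289  0.0112] [147 149 148]
305 200 [ 0.5481 -0.0401  0.0153] [125  99  65]
275 200 [5.476e-01 4.130e-02 1.000e-04] [116 124 127]
[[-0.956  0.292 -0.001]
 [ 0.292  0.956 -0.001]
 [ 0.    -0.002 -1.   ]]
```

View pics/crop1.png

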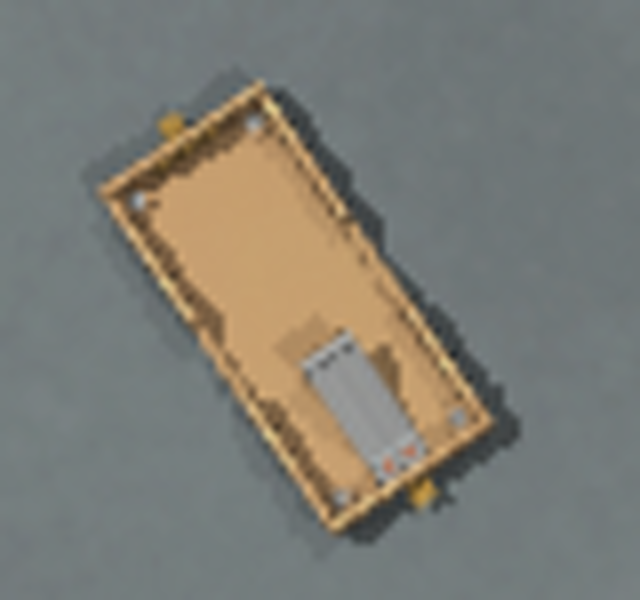

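The crop shows the right tray. Its leaf is riveted at the lower-right end (crop (400,465)) and the free end is at crop (328,350). The rectangle fit puts the centre at about (0.606, -0.003), with +x at 35.7° yaw. That puts the tip at about (0.590, -0.014), and depth at the tip agrees to within 3 mm. The jaws will be shut with tool y along the holder and the tool centre at holder x of about -9 mm, which is (0.5985, -0.0085). That needs a 0.208 π turn about tool z.

```bash
R='{"slide":[-1,-0.665,0],"dr":[0,0,0],"gripper":1}'; python3 -m jog '[{"slide":[-1,-0.665,0],"dr":[0,0,0],"gripper":1},{"slide":[-1,-0.665,0],"dr":[0,0,0],"gripper":1},{"slide":[-1,-0.665,0],"dr":[0,0,0],"gripper":1},{"slide":[-1,-0.665,0],"dr":[0,0,0],"gripper":1},{"slide":[-1,-0.665,0],"dr":[0,0,0],"gripper":1},{"slide":[-1,-0.665,0],"dr":[0,0,0],"gripper":1},{"slide":[-1,-0.665,0],"dr":[0,0,0],"gripper":1},{"slide":[-1,-0.665,0],"dr":[0,0,0],"gripper":1},{"slide":[-1,-0.665,0],"dr":[0,0,0],"gripper":1},{"slide":[-1,-0.665,0],"dr":[0,0,0],"gripper":1}]' 20
```

```text
time: 0.93
eef_pos: [0.3511, 0.2937, 0.2224]
tool_rot: [-0.467, -3.106, -0.0]
contact_force: [0.4, 1.0, 0.5]
opening: -0.0001
```

```bash
python3 -m jog '[{"slide":[-1,-0.67,0],"dr":[0,0,0],"gripper":1},{"slide":[-1,-0.67,0],"dr":[0,0,0],"gripper":1},{"slide":[-1,-0.67,0],"dr":[0,0,0.05],"gripper":1},{"slide":[-1,-0.67,0.1],"dr":[0,0,0.1],"gripper":1},{"slide":[-1,-0.67,0.1],"dr":[0,0,0.15],"gripper":1},{"slide":[-1,-0.67,0.2],"dr":[0,0,0.208],"gripper":1},{"slide":[-1,-0.67,0.2],"dr":[0,0,0.208],"gripper":1},{"slide":[-1,-0.67,0.2],"dr":[0,0,0.208],"gripper":1},{"slide":[-1,-0.67,0.2],"dr":[0,0,0.208],"gripper":1},{"slide":[-1,-0.67,0.2],"dr":[0,0,0.208],"gripper":1}]'
python3 - <<'E'
from h import *
s=readout.observe(); R=cv2.Rodrigues(s['tool_rot'])[0]; print(s['eef_pos'],R.round(3),np.degrees(np.arctan2(R[1,1],R[0,1])))
t=np.array([.5985,-.0085,.08]); print(R.T@(t-s['eef_pos'])/.25)
E
```

```text
time: 1.77
eef_pos: [0.5406, 0.0619, 0.1717]
tool_rot: [-1.433, -2.793, 0.0]
contact_force: [-0.2, 0.5, 0.4]
opening: -0.0003
[0.54059547 0.0619409  0.17174093] [[-0.583  0.812 -0.002]
 [ 0.812  0.583  0.001]
 [ 0.002 -0.001 -1.   ]] 35.67661470132797
[-0.36478557  0.02435162  0.36611274]
```

```bash
python3 -m jog '[{"slide":[-0.365,0.024,0.1],"dr":[0,0,0],"gripper":1},{"slide":[-0.365,0.024,0.2],"dr":[0,0,0],"gripper":1},{"slide":[-0.365,0.024,0.365],"dr":[0,0,0],"gripper":1},{"slide":[-0.365,0.024,0.365],"dr":[0,0,0],"gripper":1},{"slide":[-0.365,0.024,0.365],"dr":[0,0,0],"gripper":1},{"slide":[-0.365,0.024,0.365],"dr":[0,0,0],"gripper":1}]'
python3 - <<'E'
from h import *
c=cam('wrist'); save(c,'pics/w1.png'); np.savez('w1.npz',**c)
s=readout.observe(); print(s['eef_pos'])
def proj(p):
    q=c['R']@np.array(p)+c['t']; th=np.arctan2(np.hypot(*q[:2]),q[2]); k=c['f']*th/np.hypot(*q[:2]); return c['cx']+k*q[0],c['cy']+k*q[1]
ex=np.array([.8125,.583,0]);ey=np.array([-.583,.8125,0]);o=np.array([.6059,-.0032,0])
for n,a in dict(tip=(-19,0,25),c1=(-70,-33,18),c2=(-70,33,18),c3=(70,33,18),c4=(70,-33,18)).items():
    print(n,np.round(proj(o+ex*a[0]/1e3+ey*a[1]/1e3+[0,0,a[2]/1e3])))
E
```

```text
time: 2.27
eef_pos: [0.5981, -0.0079, 0.0814]
tool_rot: [-1.432, -2.794, 0.0]
contact_force: [0.1, -0.7, -0.2]
opening: 0.0001
[ 0.59921352 -0.00805348  0.08265587]
tip [306. 211.]
c1 [243. 247.]
c2 [236. 164.]
c3 [429. 164.]
c4 [420. 247.]
```

View pics/w1.png

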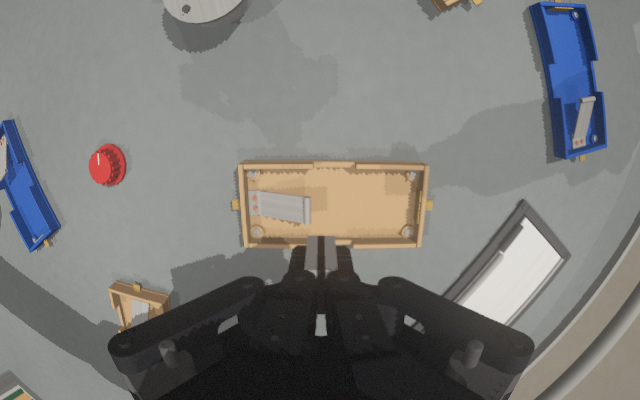

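The projected rim corners and leaf tip land on the picture within 3 px: predicted tip (306,211), seen (309,211). The fingertips at (320,240) are aimed at the free end. I descend to just above the leaf.

```bash
python3 -m jog '[{"slide":[0,0,0.08],"dr":[0,0,0],"gripper":1},{"slide":[0,0,0.12],"dr":[0,0,0],"gripper":1},{"slide":[0,0,0.15],"dr":[0,0,0],"gripper":1},{"slide":[0,0,0.15],"dr":[0,0,0],"gripper":1},{"slide":[0,0,0.15],"dr":[0,0,0],"gripper":1},{"slide":[0,0,0.15],"dr":[0,0,0],"gripper":1}]'
python3 -m jog '[{"slide":[0,0,0.01],"dr":[0,0,0],"gripper":1},{"slide":[0,0,0.02],"dr":[0,0,0],"gripper":1},{"slide":[0,0,0.03],"dr":[0,0,0],"gripper":1},{"slide":[0,0,0.04],"dr":[0,0,0],"gripper":1},{"slide":[0,0,0.04],"dr":[0,0,0],"gripper":1},{"slide":[0,0,0.04],"dr":[0,0,0],"gripper":1}]'
```

```text
time: 2.82
eef_pos: [0.5998, -0.01, 0.0447]
tool_rot: [1.436, 2.793, 0.001]
contact_force: [0.8, -0.2, -0.5]
opening: -0.0001
time: 3.32
eef_pos: [0.5991, -0.0102, 0.0335]
tool_rot: [-1.437, -2.793, 0.0]
contact_force: [0.5, -0.4, -0.1]
opening: 0.0002
```

Run:
```python
from h import *
c=cam('wrist'); im=c['color'][130:280,200:460,::-1]; a=cv2.resize(im,None,fx=3,fy=3,interpolation=cv2.INTER_CUBIC); cv2.imwrite('pics/w2.png',a)
c=cam('scene');  save(c,'pics/s2.png',(270,160,400,280),6)
F=[]
for i in range(6): cam('top'); s=readout.observe(); F.append(np.r_[s['contact_force'],s['eef_pos'][2]])
print(np.array(F).round(4),np.mean(F,0))
```

```text
[[-0.1993  0.8815  0.5852  0.0339]
 [ 0.2081 -0.2142 -0.4463  0.0339]
 [ 0.7306  0.687   0.1641  0.0339]
 [ 0.9492  0.4094  0.6782  0.034 ]
 [-0.2432  0.8501 -0.8119  0.0339]
 [ 0.1027  0.1456  1.0348  0.0339]] [0.25801466 0.45991438 0.20068359 0.03392019]
```

View pics/w2.png

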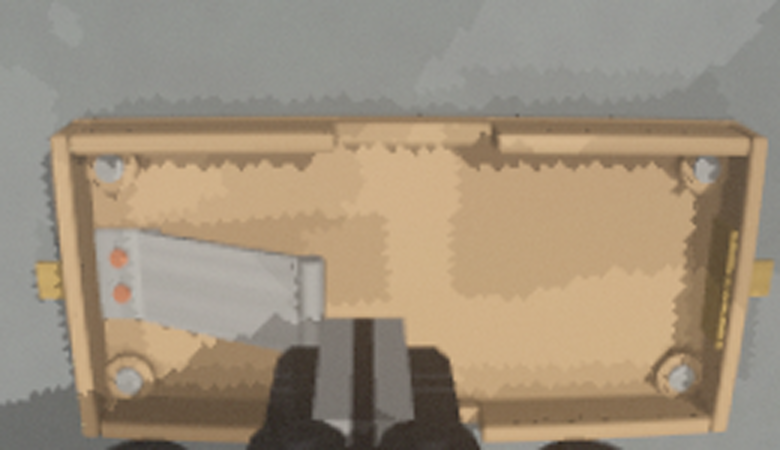

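View pics/s2.png

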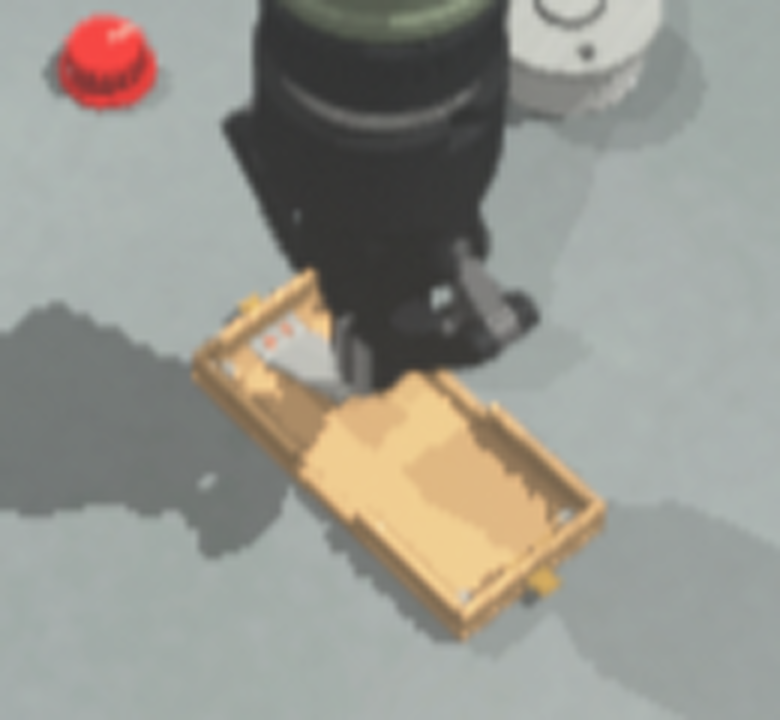

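The wrist crop shows the shut fingertips narrower than I assumed, with pads at columns 318–403. They sit just beyond the rolled end at (312,290), so the leaf is still up and the force is about zero. I rise, shift 11 mm towards the rivet (−tool y), and come down again.

```bash
python3 -m jog '[{"slide":[0,0,-0.03],"dr":[0,0,0],"gripper":1},{"slide":[0,0,-0.05],"dr":[0,0,0],"gripper":1},{"slide":[0,0,-0.05],"dr":[0,0,0],"gripper":1},{"slide":[0.004,-0.025,-0.05],"dr":[0,0,0],"gripper":1},{"slide":[0.006,-0.044,-0.05],"dr":[0,0,0],"gripper":1},{"slide":[0.006,-0.044,-0.05],"dr":[0,0,0],"gripper":1},{"slide":[0.006,-0.044,-0.04],"dr":[0,0,0],"gripper":1},{"slide":[0.006,-0.044,-0.03],"dr":[0,0,0],"gripper":1},{"slide":[0.006,-0.044,-0.03],"dr":[0,0,0],"gripper":1}]'
python3 -m jog '[{"slide":[0,0,0.01],"dr":[0,0,0],"gripper":1},{"slide":[0,0,0.02],"dr":[0,0,0],"gripper":1},{"slide":[0,0,0.03],"dr":[0,0,0],"gripper":1},{"slide":[0,0,0.03],"dr":[0,0,0],"gripper":1}]'
python3 - <<'E'
from h import *
c=cam('wrist'); im=c['color'][130:280,200:460,::-1]; a=cv2.resize(im,None,fx=3,fy=3,interpolation=cv2.INTER_CUBIC); cv2.imwrite('pics/w3.png',a)
F=[]
for i in range(6): cam('top'); s=readout.observe(); F.append(np.r_[s['contact_force'],s['eef_pos']])
print(np.mean(F,0).round(4))
E
```

```text
time: 4.47
eef_pos: [0.5891, -0.0153, 0.0406]
tool_rot: [-1.437, -2.793, 0.0]
contact_force: [0.1, 0.3, -0.7]
opening: 0.0
time: 4.8
eef_pos: [0.5891, -0.0152, 0.0331]
tool_rot: [-1.437, -2.793, 0.0]
contact_force: [-0.2, 0.3, -0.3]
opening: 0.0002
[ 0.2904  0.0873 -0.1782  0.5895 -0.0153  0.0338]
```

View pics/w3.png

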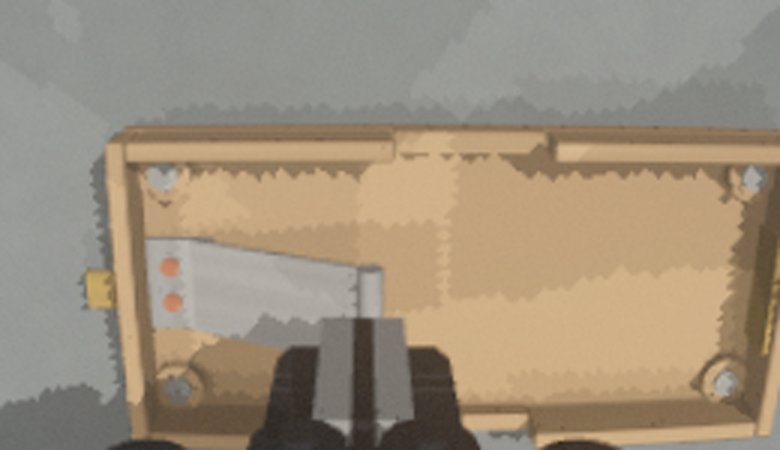

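Run:
```python
from h import *
c=cam('wrist'); s=readout.observe(); R=cv2.Rodrigues(s['tool_rot'])[0]
def proj(p):
    q=c['R']@np.array(p)+c['t']; th=np.arctan2(np.hypot(*q[:2]),q[2]); k=c['f']*th/np.hypot(*q[:2]); u=np.array([c['cx']+k*q[0],c['cy']+k*q[1]]); return np.round((u-[200,130])*3)
print('cam',R.T@(-c['R'].T@c['t']-s['eef_pos']))
for z in (.014,.007,0): print('finger',z,[proj(s['eef_pos']+R@[.011,y,z]) for y in(-.008,.008)], proj(s['eef_pos']+R@[0,0,z]))
ex=np.array([.8125,.583,0]);ey=np.array([-.583,.8125,0]);o=np.array([.6059,-.0032,0])
for x,z in((-19,25),(-17.5,18),(-16,11)): print('tip',z,[proj(o+ex*x/1e3+ey*y/1e3+[0,0,z/1e3]) for y in(10,0,-10)])
print('rim',[proj(o+ex*x/1e3+ey*y/1e3+[0,0,.018]) for x,y in((-70,33),(-70,-33),(70,33))])
# wrist range along finger edge and leaf
for u,v in((312,258),(370,280),(370,300),(340,330),(385,330),(340,360),(340,400),(250,290)):
    U,V=200+u/3,130+v/3; o_,d=ray(c,U,V,True); z=c['range_z'][int(V),int(U)]; P=o_+d*z/(c['R']@d)[2]; print(u,v,'world',P.round(4),'holder',(np.array([(P-o)@ex,(P-o)@ey])*1e3).round(1),'tool',(R.T@(P-s['eef_pos'])).round(4))
```

```text
cam [ 7.05673329e-02 -3.91533857e-05 -1.51102629e-01]
finger 0.014 [array([319., 256.]), array([404., 256.])] [361. 309.]
finger 0.007 [array([317., 269.]), array([405., 269.])] [361. 324.]
finger 0 [array([316., 283.]), array([407., 283.])] [361. 340.]
tip 25 [array([368., 268.]), array([368., 318.]), array([368., 366.])]
tip 18 [array([376., 255.]), array([376., 304.]), array([376., 350.])]
tip 11 [array([383., 243.]), array([383., 290.]), array([382., 335.])]
rim [array([ 98., 140.]), array([129., 443.]), array([813., 141.])]
312 258 world [ 0.5761 -0.0126  0.0189] holder [-29.7   9.8] tool [ 0.0102 -0.0094  0.0151]
370 280 world [ 0.5863 -0.008   0.0245] holder [-18.7   7.5] tool [0.0079 0.0016 0.0094]
370 300 world [ 0.5887 -0.0113  0.0246] holder [-18.7   3.5] tool [0.0039 0.0016 0.0094]
340 330 world [ 0.581  -0.0092  0.0517] holder [-23.7   9.7] tool [ 0.0101 -0.0034 -0.0178]
385 330 world [ 0.5867 -0.005   0.052 ] holder [-16.6   9.7] tool [ 0.0102  0.0037 -0.018 ]
340 360 world [ 0.581  -0.0087  0.0632] holder [-23.4  10. ] tool [ 0.0104 -0.0031 -0.0292]
340 400 world [ 0.5816 -0.0092  0.074 ] holder [-23.2   9.3] tool [ 0.0097 -0.0029 -0.0401]
250 290 world [ 0.5709 -0.0276  0.0125] holder [-42.7   0.6] tool [ 0.001  -0.0224  0.0215]
```

The leaf is still up (z 0.0245), and the finger end looks higher than stated. I'll check the finger's lower end with the scene camera before going lower.

Run:
```python
from h import *
c=cam('scene'); save(c,'pics/s4.png',(290,180,370,240),10); W=depth(c); s=readout.observe()
R=cv2.Rodrigues(s['tool_rot'])[0]
def pp(p):
    q=c['R']@np.array(p)+c['t']; return (np.array([c['cx']+c['f']*q[0]/q[2],c['cy']+c['f']*q[1]/q[2]])-[290,180])*10
for z in(.014,0,-.018): print(z,[pp(s['eef_pos']+R@[x,y,z]).round() for x,y in((-.011,-.008),(-.011,.008),(.011,-.008),(.011,.008))])
V=(W-s['eef_pos'])@R
mk=(abs(V[...,0])<.02)&(abs(V[...,1])<.02)&(V[...,2]>-.09)&(c['range_z']>0)
for v in range(195,240,2):
    u=np.where(mk[v])[0]
    if len(u): print(v,[(int(k),*(V[v,k]*1e3).round().astype(int),int(c['color'][v,k].mean())) for k in u[::3]])
```

```text
0.014 [array([325., 448.]), array([376., 496.]), array([403., 389.]), array([455., 437.])]
0 [array([325., 410.]), array([377., 459.]), array([404., 351.]), array([457., 400.])]
-0.018 [array([325., 361.]), array([378., 410.]), array([405., 302.]), array([459., 350.])]
195 [(317, np.int64(-18), np.int64(-16), np.int64(-88), 54)]
197 [(317, np.int64(-18), np.int64(-16), np.int64(-82), 54), (322, np.int64(-14), np.int64(-6), np.int64(-88), 52)]
199 [(318, np.int64(-19), np.int64(-12), np.int64(-79), 54), (321, np.int64(-17), np.int64(-6), np.int64(-84), 53), (324, np.int64(-8), np.int64(-6), np.int64(-76), 53)]
201 [(320, np.int64(-18), np.int64(-7), np.int64(-77), 62), (323, np.int64(-13), np.int64(-4), np.int64(-76), 53)]
203 [(320, np.int64(-14), np.int64(-12), np.int64(-62), 73), (323, np.int64(-12), np.int64(-5), np.int64(-68), 54), (326, np.int64(-17), np.int64(9), np.int64(-87), 54)]
205 [(320, np.int64(-12), np.int64(-14), np.int64(-51), 84), (324, np.int64(-17), np.int64(3), np.int64(-74), 54), (327, np.int64(-17), np.int64(12), np.int64(-83), 53), (330, np.int64(-12), np.int6
[... 4182 characters left out ...]
 np.int64(4), np.int64(28), 196), (328, np.int64(-9), np.int64(7), np.int64(31), 195), (331, np.int64(-5), np.int64(12), np.int64(29), 180), (334, np.int64(-1), np.int64(16), np.int64(28), 192)]
235 [(323, np.int64(-19), np.int64(3), np.int64(33), 196), (326, np.int64(-17), np.int64(9), np.int64(27), 195), (329, np.int64(-11), np.int64(13), np.int64(29), 195), (332, np.int64(-7), np.int64(18), np.int64(27), 192), (335, np.int64(-1), np.int64(20), np.int64(31), 179)]
237 [(325, np.int64(-20), np.int64(10), np.int64(32), 196), (328, np.int64(-16), np.int64(15), np.int64(29), 196), (331, np.int64(-11), np.int64(19), np.int64(29), 196)]
239 [(328, np.int64(-19), np.int64(18), np.int64(30), 196)]
```

View pics/s4.png

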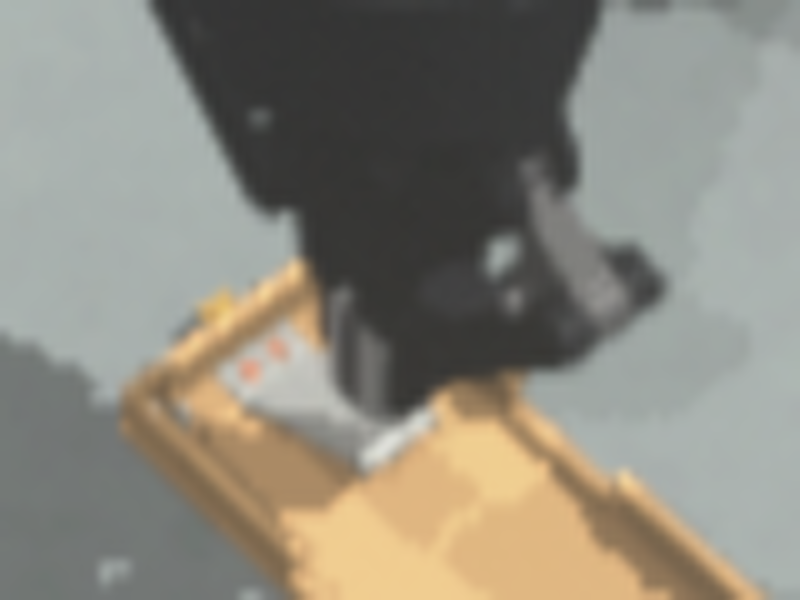

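Both cameras put the fingertips about 13–14 mm behind the reported TCP (world z ≈ 0.048), not 14 mm ahead. In the scene crop the leaf's end at (400,440) is clear below the finger. I trust the cameras: contact should come about 22 mm lower and the stop about 36 mm lower. I go 16 mm down, then take small force-checked steps.

```bash
cat > f.py <<'E'
from h import *
F=[]
for i in range(6): cam('top'); s=readout.observe(); F.append(np.r_[s['contact_force'],s['eef_pos']])
print(np.mean(F,0).round(4),s['time'])
c=cam('wrist'); R=cv2.Rodrigues(s['tool_rot'])[0]; v,u=np.mgrid[200:260,290:345]
x,y=(u-c['cx'])/c['f'],(v-c['cy'])/c['f']; r=np.hypot(x,y); k=np.tan(r)/r; z=c['range_z'][200:260,290:345]
P=(np.stack([x*k*z,y*k*z,z],-1)-c['t'])@c['R']; V=(P-s['eef_pos'])@R
ex=np.array([.8125,.583,0]);ey=np.array([-.583,.8125,0]);o=np.array([.6059,-.0032,0]); H=np.stack([(P-o)@ex,(P-o)@ey,P[...,2]],-1)*1e3
g=(abs(V[...,1])<.008)&(abs(V[...,0]-.0105)<.002)&(V[...,2]<.0)
print('finger low end world z',np.percentile(P[...,2][g],3) if g.any() else None)
for a in range(-34,-6,3):
    q=(abs(H[...,0]-a)<1.5)&(H[...,1]>2)&(H[...,1]<9.5)&(H[...,2]<30); print(a,np.median(H[...,2][q]).round(1) if q.any() else None,end='; ')
np.savez('w.npz',**c)
E
python3 -m jog '[{"slide":[0,0,0.02],"dr":[0,0,0],"gripper":1},{"slide":[0,0,0.04],"dr":[0,0,0],"gripper":1},{"slide":[0,0,0.055],"dr":[0,0,0],"gripper":1},{"slide":[0,0,0.064],"dr":[0,0,0],"gripper":1},{"slide":[0,0,0.064],"dr":[0,0,0],"gripper":1},{"slide":[0,0,0.064],"dr":[0,0,0],"gripper":1}]'
python3 f.py
```

```text
time: 5.75
eef_pos: [0.5892, -0.0153, 0.0175]
tool_rot: [-1.437, -2.793, 0.0]
contact_force: [-0.2, -0.5, -0.6]
opening: -0.0003
[ 0.0097 -0.2305  0.1486  0.5896 -0.0154  0.018 ] 6.05
finger low end world z 0.02019391459406046
-34 16.0; -31 17.4; -28 18.4; -25 18.9; -22 4.5; -19 4.3; -16 3.7; -13 3.8; -10 3.7; -7 3.8;
```

```bash
python3 -m jog '[{"slide":[0,0,0.008],"dr":[0,0,0],"gripper":1},{"slide":[0,0,0.016],"dr":[0,0,0],"gripper":1},{"slide":[0,0,0.024],"dr":[0,0,0],"gripper":1},{"slide":[0,0,0.032],"dr":[0,0,0],"gripper":1},{"slide":[0,0,0.04],"dr":[0,0,0],"gripper":1},{"slide":[0,0,0.04],"dr":[0,0,0],"gripper":1}]'
python3 f.py; python3 -c "
from h import *
c=np.load('w.npz'); save(c,'pics/w5.png',(200,130,460,280),3)"
```

```text
time: 6.6
eef_pos: [0.59, -0.0153, 0.0078]
tool_rot: [1.437, 2.793, 0.001]
contact_force: [2.8, 1.1, 3.6]
opening: -0.0001
[ 2.3116  1.3127  3.4031  0.59   -0.0154  0.008 ] 6.9
finger low end world z 0.012474506556967049
-34 11.1; -31 12.1; -28 12.7; -25 13.1; -22 13.8; -19 14.4; -16 16.3; -13 4.1; -10 4.4; -7 3.7;
```

View pics/w5.png

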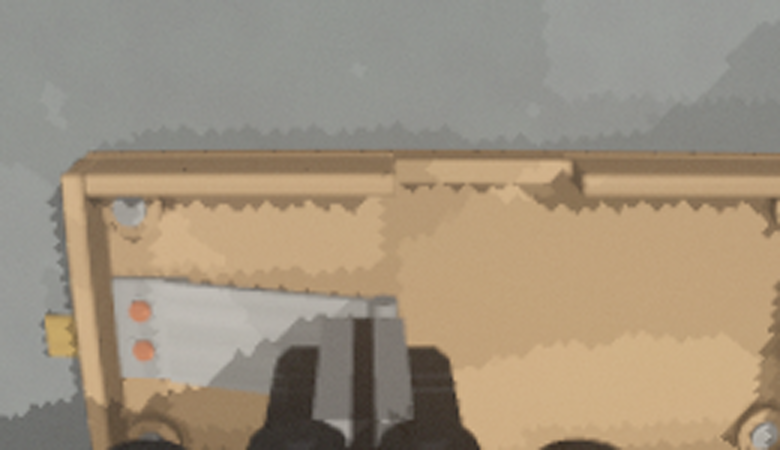

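Contact: about 3.4 N up plus 2.6 N along +x, from the leaf end trying to slide along the finger. The picture shows the leaf mostly down, with the rolled end at (385,305) under the finger. I follow the tip about 2 mm in +x (tool +y) to relieve the drag and press about 2 mm more.

```bash
python3 -m jog '[{"slide":[0,0.005,0.002],"dr":[0,0,0],"gripper":1},{"slide":[0,0.008,0.004],"dr":[0,0,0],"gripper":1},{"slide":[0,0.01,0.006],"dr":[0,0,0],"gripper":1},{"slide":[0,0.01,0.008],"dr":[0,0,0],"gripper":1},{"slide":[0,0.01,0.008],"dr":[0,0,0],"gripper":1}]'
python3 f.py
python3 - <<'E'
from h import *
c=dict(np.load('w.npz'))
def proj(p):
    q=c['R']@np.array(p)+c['t']; th=np.arctan2(np.hypot(*q[:2]),q[2]); k=c['f']*th/np.hypot(*q[:2]); u=np.array([c['cx']+k*q[0],c['cy']+k*q[1]]); return u
ex=np.array([.8125,.583,0]);ey=np.array([-.583,.8125,0]);o=np.array([.6059,-.0032,0])
im=c['color'].copy()
P=[proj(o+ex*x/1e3+ey*y/1e3+[0,0,.018]) for x,y in((70,33),(-70,33),(-70,-33))]
cv2.polylines(im,[np.int32(np.round(np.array(P)*16))],False,(0,255,0),1,shift=4); c['color']=im; save(c,'pics/w6.png',(200,130,460,280),3)
E
```

```text
time: 7.37
eef_pos: [0.5906, -0.0141, 0.0053]
tool_rot: [-1.437, -2.792, 0.002]
contact_force: [-1.6, -1.3, 2.8]
opening: -0.0001
[-1.57   -0.9968  2.8555  0.5909 -0.0138  0.0056] 7.6667
finger low end world z 0.011068365818437911
-34 10.0; -31 10.5; -28 11.3; -25 11.2; -22 9.4; -19 4.6; -16 4.6; -13 3.9; -10 4.2; -7 4.3;
```

View pics/w6.png

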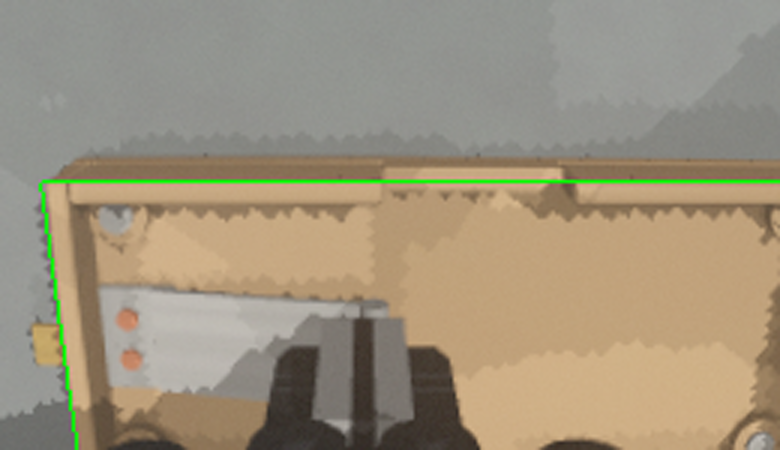

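The green predicted rim lies on the real one, so the holder has not shifted. The leaf profile suggests about 0.25 rad. I press 3 mm more in small steps.

```bash
python3 -m jog '[{"slide":[0,0,0.003],"dr":[0,0,0],"gripper":1},{"slide":[0,0,0.006],"dr":[0,0,0],"gripper":1},{"slide":[0,0,0.008],"dr":[0,0,0],"gripper":1},{"slide":[0,0,0.008],"dr":[0,0,0],"gripper":1}]'
python3 -m jog '[{"slide":[0,0,0.002],"dr":[0,0,0],"gripper":1},{"slide":[0,0,0.004],"dr":[0,0,0],"gripper":1},{"slide":[0,0,0.004],"dr":[0,0,0],"gripper":1}]'
python3 f.py
```

```text
time: 8.05
eef_pos: [0.5916, -0.0136, 0.0038]
tool_rot: [-1.437, -2.794, -0.001]
contact_force: [-0.7, 0.4, 3.3]
opening: -0.0001
time: 8.3
eef_pos: [0.5916, -0.0135, 0.0028]
tool_rot: [-1.437, -2.794, -0.001]
contact_force: [-1.4, 1.5, 3.8]
opening: -0.0001
[-1.2980e+00  1.9720e+00  3.6959e+00  5.9160e-01 -1.3600e-02  2.9000e-03] 8.6
finger low end world z 0.003260763236471929
-34 8.5; -31 8.9; -28 9.7; -25 9.5; -22 8.6; -19 9.3; -16 11.2; -13 4.0; -10 4.7; -7 4.3;
```

```bash
python3 -m jog '[{"slide":[0,0,0.002],"dr":[0,0,0],"gripper":1},{"slide":[0,0,0.003],"dr":[0,0,0],"gripper":1},{"slide":[0,0,0.003],"dr":[0,0,0],"gripper":1},{"slide":[0,0,0.003],"dr":[0,0,0],"gripper":1},{"slide":[0,0,0.003],"dr":[0,0,0],"gripper":1},{"slide":[0,0,0.003],"dr":[0,0,0],"gripper":1}]'
python3 f.py
python3 - <<'E'
from h import *
c=dict(np.load('w.npz'))
a=c['color'][130:280,200:460]; b=cam('scene')['color'][170:290,270:400]
a=cv2.resize(a,(520,300)); b=cv2.resize(b,(520,300) if 0 else (325,300)); cv2.imwrite('pics/w7.png',np.hstack([a,b[:,:280]])[...,::-1])
E
```

```text
time: 9.15
eef_pos: [0.5917, -0.0139, 0.0022]
tool_rot: [1.437, 2.793, 0.0]
contact_force: [-0.5, 2.8, 4.5]
opening: 0.0002
[-2.0760e-01  2.3564e+00  3.7183e+00  5.9170e-01 -1.3900e-02  2.2000e-03] 9.45
finger low end world z 0.003151634559258081
-34 7.9; -31 8.2; -28 9.2; -25 8.8; -22 8.8; -19 9.3; -16 10.5; -13 8.2; -10 4.7; -7 4.5;
```

View pics/w7.png

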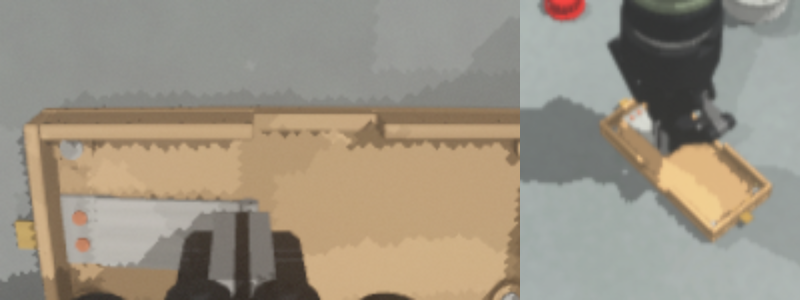

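The leaf now lies nearly flat: its end is at about 10.5 mm and the profile gives 0.33–0.36 rad. It has been held for over 0.8 s at about 4 N. Now I release straight up.

```bash
python3 -m jog '[{"slide":[0,0,-0.01],"dr":[0,0,0],"gripper":1},{"slide":[0,0,-0.02],"dr":[0,0,0],"gripper":1},{"slide":[0,0,-0.04],"dr":[0,0,0],"gripper":1},{"slide":[0,0,-0.06],"dr":[0,0,0],"gripper":1},{"slide":[0,0,-0.08],"dr":[0,0,0],"gripper":1},{"slide":[0,0,-0.16],"dr":[0,0,0],"gripper":1},{"slide":[0,0,-0.3],"dr":[0,0,0],"gripper":1},{"slide":[0,0,-0.4],"dr":[0,0,0],"gripper":1},{"slide":[0,0,-0.5],"dr":[0,0,0],"gripper":1},{"slide":[0,0,-0.6],"dr":[0,0,0],"gripper":1}]'
python3 -m jog '[{"slide":[0,0,-0.1],"dr":[0,0,0],"gripper":1},{"slide":[0,0,-0.2],"dr":[0,0,0],"gripper":1},{"slide":[0,0,-0.2],"dr":[0,0,0],"gripper":1},{"slide":[0,0,-0.2],"dr":[0,0,0],"gripper":1},{"slide":[0,0,-0.2],"dr":[0,0,0],"gripper":1}]'
python3 f.py
python3 - <<'E'
from h import *
c=dict(np.load('w.npz'))
def proj(p):
    q=c['R']@np.array(p)+c['t']; th=np.arctan2(np.hypot(*q[:2]),q[2]); k=c['f']*th/np.hypot(*q[:2]); return np.array([c['cx']+k*q[0],c['cy']+k*q[1]])
def meas(u,v): 
    o_,d=ray(c,u,v,True); return o_+d*c['range_z'][v,u]/(c['R']@d)[2]
ex=np.array([.8125,.583,0]);ey=np.array([-.583,.8125,0]);o=np.array([.6059,-.0032,0])
im=c['color'].copy()
P=[proj(o+ex*x/1e3+ey*y/1e3+[0,0,.018]) for x,y in((-70,33),(-70,-33),(70,-33),(70,33))]
tp=proj(o-ex*.019+[0,0,.025]); print('tip pred',tp, 'world at', meas(*np.int32(tp-[1,0])))
cv2.polylines(im,[np.int32(np.round(np.array(P)*16))],True,(0,255,0),1,shift=4); c['color']=im; save(c,'pics/w8.png',None,1.25)
E
```

```text
time: 10.38
eef_pos: [0.5915, -0.0142, 0.1538]
tool_rot: [1.437, 2.793, -0.0]
contact_force: [-0.5, -0.9, 0.3]
opening: -0.0001
time: 10.8
eef_pos: [0.5912, -0.014, 0.2017]
tool_rot: [-1.437, -2.793, 0.001]
contact_force: [0.2, 0.3, -0.5]
opening: 0.0
[ 0.0665 -0.1851 -0.1994  0.5907 -0.0139  0.2008] 11.1
finger low end world z 0.21453239713554462
-34 None; -31 None; -28 None; -25 None; -22 None; -19 None; -16 None; -13 None; -10 None; -7 None; tip pred [319.97862238 174.05874255] world at [ 0.58899826 -0.0159447   0.02234439]
```

View pics/w8.png

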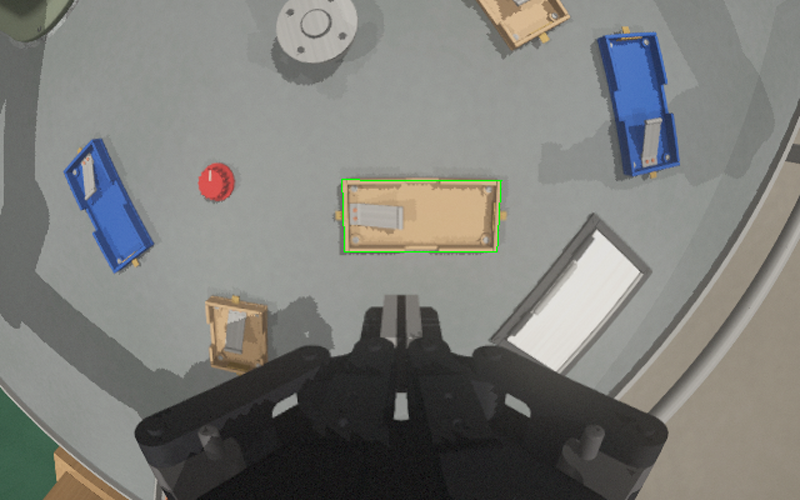

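The leaf is up again: its end is at (400,217) and about 22–25 mm high. The holder lies on its original outline, shown in green. The hand is about 18 cm away, and nothing else has been touched.

```bash
python3 -c "
from rig import manip; print(manip.sign_off())"
```

```text
the job is handed in; nothing more can be done
None
```

I pressed the long tan holder's leaf down with the shut fingertips, held it, let it spring back, moved the hand away, and handed the job in at about 11 s. I have no verdict from the rig, and there was no direct reading of the leaf joint.

- **Press:** the depth picture put the leaf's end at about 10.5 mm. Its profile gives an estimated 0.33–0.36 rad, well past the 0.27 needed. It stayed down for more than 0.8 s, with about 3.7 N up and at most about 3 N sideways.
- **After release:** the leaf's end measured about 22 mm where I expected 25 mm, and it looks fully up. The holder still lies on its first measured outline. The force is about zero and the TCP is about 18 cm above the leaf. The other items were never approached; I did not measure them again one by one.
- **What disagreed with the task text:**
  - **Fingertip height:** both cameras showed the shut fingertips about 13 mm behind the reported TCP, not 14 mm ahead. I went lower by camera and force instead.
  - **Missed first descent:** I first came down beyond the leaf's end and about 2 cm too high, so nothing was touched. I then shifted 11 mm towards the rivet before pressing.

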